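# Pop the fuse hatch

### The job

Press the ribbed pad of the orange fuse hatch in once with a fingertip, as far as it goes, take the finger away, and see that the hatch pops up and stays ajar by itself for about a second. Then push the hatch fully back with the outside of the fingers until it leans on its stop, and leave it standing open. Press only once (do not push the hatch shut again), leave the white hatch closed, and do not move or lift any of the loose things around.

Things in the scene. Friction and masses are not known exactly. Their poses are not given: they have to be found in the camera images.
- orange_unit: The supply box with the orange hatch, fixed to the table. Grey, 130 x 100 x 69 mm (its own x, y, z). Origin: centre of its underside on the table. Its own x points from the front (free edge of the hatch, binding posts) to the back (hinge), z up; its yaw varies within 0.7 rad of the world's, so the front looks roughly to the robot. The open fuse compartment lies under the hatch, x -47 to +34 mm, y -33 to +33 mm.
- orange_hatch (a joint): Angle of the orange hatch (rad). 0 latched; negative pressed in: about 2.5 N on the pad frees the latch at -0.056 (4 mm), stop at -0.08. With the finger off, a spring pops it in 0.5 s to 1.13 and holds it there, free edge 145 mm above the table. From there it swings lightly (60 g) when its edge is pushed towards the hinge; past 1.65 it sinks slowly back to its stop at 1.95 and stays.
- orange_pad (a point): Centre of the top of the black ribbed press pad (22 x 44 mm) on the orange hatch, 68 mm before the hinge axis and 79 mm above the table when closed. Moves with the hatch; its x points along the hatch from free edge to hinge, z out of the hatch's top face.
- orange_edge (a point): Middle of the free front edge of the orange hatch, 80 mm before the hinge axis; the hatch is 76 mm wide and 9 mm thick, its underside 1 mm below and its top 8 mm above the hinge axis when closed (standing 9 mm proud of the box top). Moves with the hatch.
- orange_hinge (a point): Middle of the orange hatch's hinge axis, fixed on the box 70 mm above the table, 28 mm behind the box's origin along its x; the axis runs along the box's y.
- orange_telltale (a joint): A yellow bar inside the orange unit's compartment that records that the hatch has been opened (m). 0 at the start; the opening hatch pushes it forward to about 0.011 as it pops; it stays there, even if the hatch is shut again. Not to be touched.
- white_unit: The same supply box with a white hatch, fixed to the table, origin and axes likewise. Which of the two stands left or right varies.
- white_hatch (a joint): Angle of the white hatch (rad), as for the orange one; 0 closed. To be left closed.
- gearhead: Loose bystander: black 60 mm gearhead block with a yellow shaft cap, 80 x 61 x 60 mm, origin at the centre of its underside.
- bush: Loose bystander: black cylindrical bush, 45 mm diameter, 88 mm high, standing between the boxes, origin at the centre of its underside.
- tin: Loose bystander: flat white tin with a green lid label, 67 mm diameter, 36 mm high, in front of the boxes, origin at the centre of its underside.
- deburrer: Loose bystander: white deburring tool with an orange end, 126 mm long, 26 mm high, lying in front of the boxes, origin at the centre of its underside.
There are look-alikes about, which are no part of the job. What is shaped like the orange_unit but pink or red is not meant.

How it is judged:
By the outcome, as a careful person would: the job done as asked, in the order asked, and still so for the second after the job is handed in, with the robot touching nothing.
It also fails if it takes over 48 s, if anything falls off the work surface, if the arm or the gripper's body presses on something with over 40 N, if the wrist force passes 120 N, or if a joint passes its speed limit or range.

### The arm

A 6-joint arm with a two-finger parallel gripper is mounted at the origin on the work surface; the furniture and walls round the work are solid. World frame = base frame: x ahead of the robot, y to its left, z up, the work surface at z = 0. Lengths are in m, angles in rad, forces in N, time in s.
With the tool pointing down it reaches from about 0.35 to 0.975 m from the base axis. Payload 4.9 kg.
Tool frame: the origin (TCP) lies between the finger pads; the fingertips stand 17 mm ahead of it and the grasp point (between the pads) lies 2 mm behind it; z points along the fingers, y is the direction in which the jaws open and shut (so a half turn about z gives the same grasp; the last joint's range is limited). The gripper opens to 85 mm and grips with 20 to 120 N. Pads are 22 mm wide; open, the fingers measure 114 mm over their backs; the gripper's body (76 mm by 85 mm) begins 54 mm behind the grasp point. The pads swing forward as they close: fully open they stand 13 mm farther back than shut.
Start: joints at [-1.307, 0.053, 1.613, -0, 1.476, -0.119], TCP at [0.233, -0.58, 0.248] pointing down, gripper open.
Joint ranges: [-3.01, 3.01], [-1.01, 2.22], [0.06, 2.58], [-1.02, 4.17], [0.09, 2.62], [-3.14, 3.14]. Speed limits (rad/s): [2.57, 2.57, 3.14, 3.14, 3.14, 3.14].

### API

Orientations are given as a unit quaternion [w, x, y, z].
In Python, from plant import state, grab_frame, camera_model, job_done, find_in, silhouettes, landmark_of gives the robot as it stands.
- The arm moves only by the shell command python3 -m crank 'ROWS'. ROWS is JSON, a list of rows, each an object with "angular": the turn, a rotation vector about the tool's x, y, z each as a share of 5 degrees, from -1 to 1, a list of three; "delta_pos": the shift along the tool's x, y, z each as a share of 3 cm, from -1 to 1, a list of three; "gripper": the opening, from 0 (shut) to 1 (fully open). In form: [{"angular": [ax, ay, az], "delta_pos": [tx, ty, tz], "gripper": gripper}, ...]. A call has 1 to 12 rows; each row shifts and turns the commanded pose from where the row before left it, along the tool's axes as they then stand; what a row does not reach is not made up. A row lasts 1/8 s, in which the tool goes at most 62.5 mm and 10.7 degrees, less where a joint would pass 70% of its speed; a pose out of reach is approached as far as the arm can. A call with a number of a shift or a turn outside -1 to 1 is refused whole. A call with a gripper value outside its range is refused whole. The fingers move at their own pace and stop on an object; the grip force is fixed at half the most. Time passes only in rows, so rows that do not move let the fingers close. It gives the time, the measured TCP pose, the force and the opening at its end, in the units of the state.
- state(): the state, without advancing time (a new reading comes with each control period).
- grab_frame(name): name is "scene" or "top"; returns the picture (420x560x3 uint8, red, green, blue); there is no depth.
- camera_model(name): a dict with "camera_matrix" (3x3 intrinsics, pixels), "rvec" (rotation vector, rad) and "tvec" (3), from world to camera coordinates, as OpenCV has them. Camera axes: x right, y down, z forward; pixel columns grow to the right and rows downward; lengths in m; the calibration is good to about 2 mm. A picture is of the moment at which its call begins. camera_model takes no time and is no camera call.
- job_done(): hands the job in, once; it reports no verdict.
Trained networks look in the newest picture that a camera, given by its name, has taken for a name from the list of things; names that differ only in an ending like _2 or _b are one class to them, and where a whole thing is asked for, a point or a joint stands for the part that bears it (a point fixed in the world has none). Each returns a list of dicts, best first, with "conf" (0 to 1); they miss things now and then, are a little off and sometimes report something else, mostly with a low value. They report only what shows in the picture. A call takes as long as a camera call. They do not tell look-alikes from the thing itself.
- find_in(camera, target): "bbox" ([left, top, right, bottom] in pixels, round what is visible of it).
- silhouettes(camera, target): "mask" (420x560 bool, what is visible of it) and "bbox" ([left, top, right, bottom] in pixels, round what is visible of it).
- landmark_of(camera, target): "pixel" ([column, row] in pixels: a listed point, or the origin of a listed thing).
The state is a dict: "time": time; "joint_pos": joint angles; "joint_vel": joint speeds; "joint_efforts": joint torques, N m; "tool_pos": TCP position; "tool_rot": TCP orientation; "contact_force": force on the tool from outside, world axes, zero at the start; "ft_torque": the same for the moment, N m; "gripper_width": opening from 0.0 (shut) to 1.0 (fully open).
Only numpy, scipy, OpenCV 4.12 (cv2) and the standard library are available. Lean on these libraries where they do the work, as an engineer would, in place of code of your own. Each camera call takes 0.05 s, during which the arm holds its last target.

## Working session

There is one attempt and no reset: what is moved stays moved. The work goes in short steps, Python scripts to look and compute and a shell command to move; the robot and the scene stay as the last step left them, time stands still between calls to the robot, and variables do not carry over. Pictures are saved under pics/ and viewed, and the job is handed in when it is done.

```bash
mkdir -p pics; ls
python3 - <<'E'
from plant import *
import cv2
print(state())
for n in("scene","top"):
    im=grab_frame(n); cv2.imwrite(f"pics/{n}0.png",im[:,:,::-1]); print(n,camera_model(n))
    for t in("orange_pad","orange_edge","orange_hinge","orange_unit","white_unit","bush","tin","deburrer","gearhead"):
        print(t,[(round(d['conf'],2),[round(float(x)) for x in d['pixel']]) for d in landmark_of(n,t)])
E
```

```text
pics
{'time': 0.0, 'joint_pos': array([-1.30701506e+00,  5.33597184e-02,  1.61428660e+00,  3.26942371e-05,
        1.47598715e+00, -1.19031064e-01]), 'joint_vel': array([-1.31958205e-03, -4.22853918e-04,  3.80208253e-04, -9.47930843e-05,
       -6.74181893e-05, -3.47617719e-04]), 'joint_efforts': array([ 1.85369213e-04, -3.93680656e+01, -3.70178175e+01, -1.21476642e-04,
        6.87512904e-03, -7.11038098e-06]), 'tool_pos': array([ 0.23329452, -0.57920026,  0.24706563]), 'tool_rot': array([-1.01890814e-03,  9.81737484e-01,  1.90237933e-01, -5.75577822e-05]), 'contact_force': array([ 0.28153678, -0.10274222,  0.52362042]), 'ft_torque': array([-0.00898672,  0.02903024, -0.02638207]), 'gripper_width': 0.9991779579760253}
scene {'camera_matrix': array([[534.56573187,   0.        , 276.1769772 ],
       [  0.        , 534.56573187, 200.06412734],
       [  0.        ,   0.        ,   1.        ]]), 'rvec': array([ 1.26656827, -1.94079116,  1.17278344]), 'tvec': array([0.32581988, 0.29151461, 0.92012216])}
orange_pad [(0.83, [260, 200]), (0.79, [360, 234]), (0.68, [166, 185])]
orange_edge 
[... 391 characters left out ...]
x': array([[457.6078052 ,   0.        , 281.35885338],
       [  0.        , 457.6078052 , 207.70308772],
       [  0.        ,   0.        ,   1.        ]]), 'rvec': array([ 2.18362386, -2.13893791,  0.08544533]), 'tvec': array([0.09028803, 0.57014246, 1.16770409])}
orange_pad [(0.9, [322, 299]), (0.74, [192, 146]), (0.67, [265, 210])]
orange_edge [(0.92, [271, 212]), (0.75, [196, 149]), (0.63, [321, 303])]
orange_hinge [(0.96, [256, 182]), (0.88, [186, 120]), (0.73, [314, 272])]
orange_unit [(0.92, [264, 195]), (0.9, [196, 141])]
white_unit [(0.85, [415, 199])]
bush [(0.61, [320, 207])]
tin [(0.95, [248, 281]), (0.27, [372, 284])]
deburrer [(0.63, [369, 282])]
gearhead [(0.63, [170, 216])]
```

View pics/scene0.png

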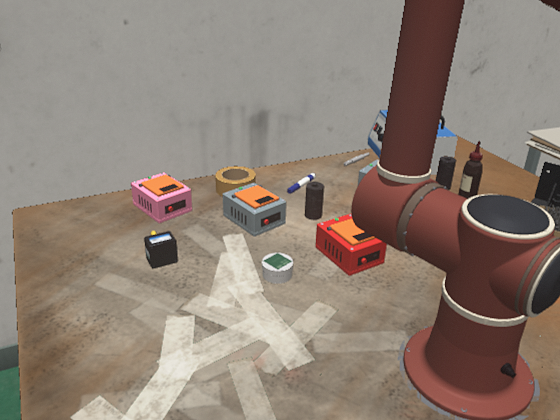

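View pics/top0.png

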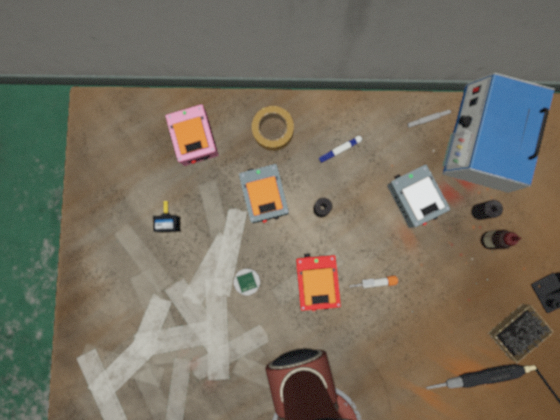

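The real unit is the grey box with the orange hatch: top (264,195), scene (255,208). The pink box (190,135) and the red box (319,285) in the top view are look-alikes. I'll fit its pose next.

```bash
cat > h.py <<'E'
import numpy as np, cv2
from scipy.optimize import least_squares
from scipy.spatial.transform import Rotation as R
from plant import *
def proj(n,P):
    c=camera_model(n); return cv2.projectPoints(np.atleast_2d(np.array(P,float)),c["rvec"],c["tvec"],c["camera_matrix"],None)[0][:,0]
def onplane(n,px,z):
    c=camera_model(n); Rm=cv2.Rodrigues(c["rvec"])[0]; d=Rm.T@np.linalg.inv(c["camera_matrix"])@[px[0],px[1],1]; o=-Rm.T@c["tvec"]
    return o+d*(z-o[2])/d[2]
def box(p,L):
    x,y,a=p; c,s=np.cos(a),np.sin(a); L=np.atleast_2d(L); return np.c_[x+c*L[:,0]-s*L[:,1],y+s*L[:,0]+c*L[:,1],L[:,2]]
E
python3 - <<'E'
from h import *
loc={"orange_pad":[-.04,0,.079],"orange_edge":[-.052,0,.0735],"orange_hinge":[.028,0,.07],"orange_unit":[0,0,0]}
near={"top":(264,195),"scene":(255,205)}
obs=[]
for n in near:
    for _ in range(2):
        grab_frame(n)
        for t in loc:
            c=[d for d in landmark_of(n,t) if np.hypot(*(np.array(d['pixel'])-near[n]))<30]
            if c: obs.append((n,loc[t],c[0]['pixel'])); print(n,t,c[0]['pixel'])
def f(p): return np.concatenate([(proj(n,box(p,l))[0]-q) for n,l,q in obs])
p0=onplane("top",near["top"],.05); 
r=least_squares(f,[p0[0],p0[1],0],loss="soft_l1"); print(r.x, np.round(r.fun.reshape(-1,2),1))
np.save("p.npy",r.x)
for n in near:
    im=grab_frame(n)[:,:,::-1].copy()
    im=cv2.resize(im,None,fx=4,fy=4,interpolation=cv2.INTER_CUBIC)
    for L in([[a*.065,b*.05,.069] for a,b in((1,1),(1,-1),(-1,-1),(-1,1))],[[a,b,.078] for a,b in((-.052,.038),(.028,.038),(.028,-.038),(-.052,-.038))],[[a,b,.079] for a,b in((-.051,.022),(-.029,.022),(-.029,-.022),(-.051,-.022))]):
        q=(proj(n,box(r.x,L))*4+1.5).astype(int); cv2.polylines(im,[q],True,(0,255,0),1)
    u,v=[int(4*k) for k in near[n]]
    cv2.imwrite(f"pics/{n}_fit.png",im[v-200:v+200,u-200:u+200])
print(state()['time'])
for n,t,px,z in(("top","bush",(323,207),.088),("top","tin",(247,282),.036),("top","tape",(273,127),.03),("top","gear",(166,222),.06),("top","white",(420,197),.07),("top","red",(319,285),.07)): print(t,onplane(n,px,z))
E
```

```text
top orange_pad [266.8, 206.4]
top orange_edge [268.9, 213.7]
top orange_hinge [257.4, 179.7]
top orange_unit [263.9, 196.6]
top orange_pad [264.4, 206.7]
top orange_edge [271.1, 209.7]
top orange_hinge [258.0, 180.3]
top orange_unit [264.3, 196.5]
scene orange_pad [265.3, 201.2]
scene orange_edge [268.3, 199.6]
scene orange_hinge [246.8, 190.5]
scene orange_unit [254.2, 220.7]
scene orange_pad [259.0, 198.9]
scene orange_edge [267.7, 202.3]
scene orange_hinge [246.4, 190.9]
scene orange_unit [252.6, 223.5]
[0.6023826  0.14881072 0.34214959] [[ 0.9  0.4]
 [ 0.4 -2.1]
 [ 2.1  2.3]
 [ 0.5 -0.8]
 [ 3.3  0.1]
 [-1.8  1.9]
 [ 1.5  1.7]
 [ 0.1 -0.7]
 [-1.5 -2.5]
 [-1.1  2.9]
 [-1.7  1.7]
 [-1.6  0. ]
 [ 4.8 -0.2]
 [-0.5  0.2]
 [-1.3  1.3]
 [ 0.  -2.8]]
2.1
bush [ 0.56612351 -0.00248226  0.088     ]
tin [0.37446417 0.18581746 0.036     ]
tape [0.78335272 0.12893615 0.03      ]
gear [0.52263484 0.39494944 0.06      ]
white [ 0.5980642  -0.24715041  0.07      ]
red [0.37336185 0.00369712 0.07      ]
```

View pics/top_fit.png

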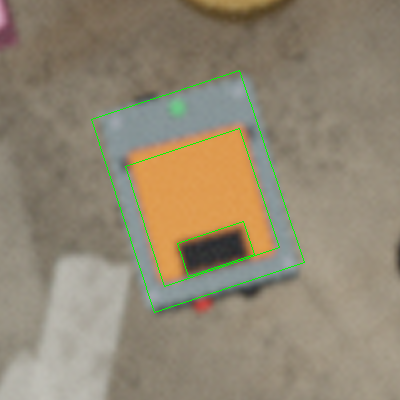

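View pics/scene_fit.png

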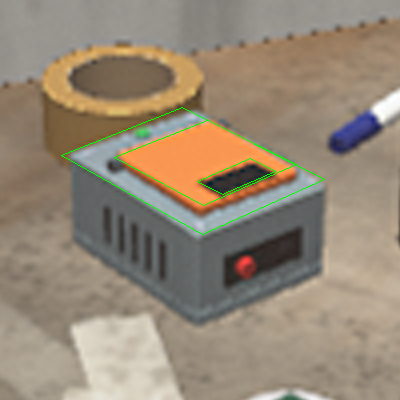

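The fit's yaw is a few degrees too large: the overlay is rotated against the hatch edges. I'll refine it from the colour contours.

```bash
python3 - <<'E'
from h import *
near={"top":(264,195),"scene":(257,203)}
p=np.load("p.npy"); cor={}
K=6
for n in near:
    im=cv2.resize(grab_frame(n),None,fx=K,fy=K,interpolation=cv2.INTER_CUBIC)
    u,v=[K*k for k in near[n]]; h=K*40; im=im[v-h:v+h,u-h:u+h].astype(int)
    r,g,b=im[...,0],im[...,1],im[...,2]
    m=((r-b>75)&(r>140)).astype(np.uint8)
    nl,lab,st,ce=cv2.connectedComponentsWithStats(m)
    cc=np.array([np.hypot(*(ce[i]-h))+ (1e4 if st[i,4]<5000 else 0) for i in range(1,nl)]); i=1+cc.argmin()
    m=(lab==i).astype(np.uint8)
    c=max(cv2.findContours(m,cv2.RETR_EXTERNAL,cv2.CHAIN_APPROX_NONE)[0],key=len)
    hull=cv2.convexHull(c)
    poly=np.zeros_like(m); cv2.fillPoly(poly,[hull],1)
    cor[n]=poly
    blk=((im.sum(2)<190)&(poly>0)).astype(np.uint8); nl,lab,st,ce=cv2.connectedComponentsWithStats(blk); j=1+st[1:,4].argmax()
    cor[n+"pad"]=(lab==j).astype(np.uint8)
    print(n,m.sum(),poly.sum(),st[j])
def mk(n,p,L):
    u,v=near[n]; q=(proj(n,box(p,L))+.5-np.array([u,v])+40)*K-.5
    M=np.zeros((80*K,80*K),np.uint8); cv2.fillConvexPoly(M,cv2.convexHull(np.round(q*16).astype(np.int32)),1,shift=4); return M
H=[[a,b,z] for a in(-.052,.028) for b in(-.038,.038) for z in(.069,.078)]
P=[[a,b,.079] for a in(-.051,-.029) for b in(-.022,.022)]
from scipy.optimize import minimize
def cost(p,ns):
    s=0
    for n in ns:
        s+=np.mean(mk(n,p,H)!=cor[n])+np.mean(mk(n,p,P)!=cor[n+"pad"])
    return s
for ns in (["top"],["scene"],["top","scene"]):
    r=minimize(cost,p,args=(ns,),method="Nelder-Mead",options=dict(initial_simplex=p+np.array([[0,0,0],[.01,0,0],[0,.01,0],[0,0,-.12]])))
    print(ns,r.x,r.fun)
p=r.x; np.save("p.npy",p)
for n in near:
    im=cv2.resize(grab_frame(n),None,fx=K,fy=K,interpolation=cv2.INTER_CUBIC)[:,:,::-1].copy()
    u,v=[K*k for k in near[n]]; h=K*40; im=im[v-h:v+h,u-h:u+h].copy()
    for L,c in((H,(0,255,0)),(P,(255,255,0))): cv2.drawContours(im,cv2.findContours(mk(n,p,L),0,1)[0],-1,c,1)
    cv2.imwrite(f"pics/{n}_fit2.png",im)
print("pad",box(p,[-.04,0,.079]),"hinge",box(p,[.028,0,.07]))
E
python3 -c "
import cv2,numpy as np
cv2.imwrite('pics/f2.png',cv2.resize(np.hstack([cv2.imread('pics/%s_fit2.png'%n) for n in('top','scene')]),(800,400)))"
```

```text
top 30748 36354 [ 216  291   89   53 3026]
scene 18005 21246 [ 233  199  104   46 2105]
['top'] [0.60490212 0.14883827 0.26965116] 0.019578993055555556
['scene'] [0.60616303 0.14592497 0.26188639] 0.013858506944444444
['top', 'scene'] [0.60509784 0.14871043 0.28107545] 0.034756944444444444
pad [[0.56666753 0.13761487 0.079     ]] hinge [[0.63199906 0.15647732 0.07      ]]
```

View pics/f2.png

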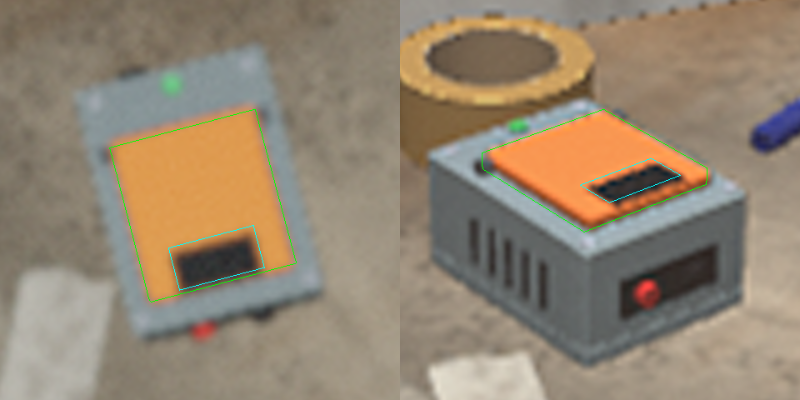

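```bash
python3 -m crank '[{"angular":[0,0,1],"delta_pos":[0.85,-1,0],"gripper":0},{"angular":[0,0,0.29],"delta_pos":[0.85,-1,0],"gripper":0},{"angular":[0,0,0],"delta_pos":[0.85,-1,0],"gripper":0},{"angular":[0,0,0],"delta_pos":[0.85,-1,0],"gripper":0},{"angular":[0,0,0],"delta_pos":[0.85,-1,0],"gripper":0},{"angular":[0,0,0],"delta_pos":[0.85,-1,0],"gripper":0},{"angular":[0,0,0],"delta_pos":[0.85,-1,0],"gripper":0},{"angular":[0,0,0],"delta_pos":[0.85,-1,0],"gripper":0},{"angular":[0,0,0],"delta_pos":[0.85,-1,0],"gripper":0},{"angular":[0,0,0],"delta_pos":[0.85,-1,0],"gripper":0}]'
cat > w.py <<'E'
from h import *
import sys
p=np.load("p.npy"); p[2]=.27
def rel(lx,ly,z):  # tool-frame shift to put the fingertip there, local box coords
    s=state(); Rm=R.from_quat(s["tool_rot"],scalar_first=True).as_matrix()
    tip=s["tool_pos"]+.017*Rm[:,2]; d=Rm.T@(box(p,[lx,ly,z])[0]-tip)
    c,sn=np.cos(p[2]),np.sin(p[2]); e=tip-[p[0],p[1],0]
    print("t",round(s["time"],2),"tip local mm",np.round(1e3*np.array([c*e[0]+sn*e[1],-sn*e[0]+c*e[1],tip[2]]),1),"z",np.round(Rm[:,2],3),"yaw err deg",round(np.degrees(np.arctan2(Rm[1,0],Rm[0,0])-p[2]),2),"F",np.round(s["contact_force"],2),"w",round(s["gripper_width"],3))
    print("need units",np.round(d/.03,3))
if __name__=="__main__": rel(*[float(a)/1e3 for a in sys.argv[1:4]])
E
python3 w.py -41 0 110
```

```text
time: 3.55
tool_pos: [0.3945, -0.2193, 0.2486]
tool_rot: [0.0, 0.991, 0.135, 0.0]
contact_force: [0.4, -0.1, -0.3]
gripper_width: 0.001
t 3.55 tip local mm [-301.1 -298.5  231.6] z [ 0.001 -0.    -1.   ] yaw err deg 0.0 F [ 0.39 -0.12 -0.32] w 0.001
need units [ 8.67  -9.953  4.051]
```

```bash
python3 -m crank '[{"angular":[0,0,0],"delta_pos":[0.867,-0.995,0],"gripper":0},{"angular":[0,0,0],"delta_pos":[0.867,-0.995,0],"gripper":0},{"angular":[0,0,0],"delta_pos":[0.867,-0.995,0],"gripper":0},{"angular":[0,0,0],"delta_pos":[0.867,-0.995,0],"gripper":0},{"angular":[0,0,0],"delta_pos":[0.867,-0.995,0],"gripper":0},{"angular":[0,0,0],"delta_pos":[0.867,-0.995,0],"gripper":0},{"angular":[0,0,0],"delta_pos":[0.867,-0.995,0.5],"gripper":0},{"angular":[0,0,0],"delta_pos":[0.867,-0.995,1],"gripper":0},{"angular":[0,0,0],"delta_pos":[0.867,-0.995,1],"gripper":0},{"angular":[0,0,0],"delta_pos":[0.867,-0.995,1],"gripper":0},{"angular":[0,0,0],"delta_pos":[0,0,0.5],"gripper":0},{"angular":[0,0,0],"delta_pos":[0,0,0],"gripper":0}]'
python3 w.py -41 0 90
python3 - <<'E'
import cv2,numpy as np
from plant import *
a=[]
for n,(u,v) in (("top",(264,195)),("scene",(257,195))):
    im=grab_frame(n)[v-50:v+50,u-50:u+50,::-1]; a.append(cv2.resize(im,(400,400),interpolation=cv2.INTER_CUBIC))
cv2.imwrite("pics/above.png",np.hstack(a))
E
```

```text
time: 5.05
tool_pos: [0.5639, 0.1363, 0.1268]
tool_rot: [0.0, 0.991, 0.135, -0.002]
contact_force: [-0.2, -0.4, 0.1]
gripper_width: -0.002
t 5.05 tip local mm [-43.1  -1.  109.8] z [-0.003 -0.001 -1.   ] yaw err deg 0.03 F [-0.17 -0.39  0.1 ] w -0.002
need units [ 0.071 -0.034  0.658]
```

View pics/above.png

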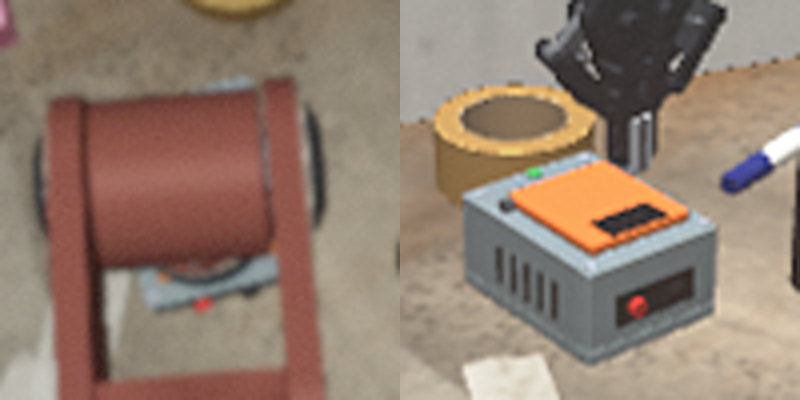

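```bash
python3 -m crank '[{"angular":[0,0,0],"delta_pos":[0.07,-0.03,0.4],"gripper":0},{"angular":[0,0,0],"delta_pos":[0,0,0.4],"gripper":0},{"angular":[0,0,0],"delta_pos":[0,0,0.15],"gripper":0},{"angular":[0,0,0],"delta_pos":[0,0,0.07],"gripper":0},{"angular":[0,0,0],"delta_pos":[0,0,0],"gripper":0}]'; python3 w.py -41 0 73
```

```text
time: 5.78
tool_pos: [0.5669, 0.138, 0.0977]
tool_rot: [0.0, 0.991, 0.135, -0.0]
contact_force: [0.3, -0.1, -0.1]
gripper_width: -0.002
t 5.78 tip local mm [-39.7  -0.1  80.7] z [-0. -0. -1.] yaw err deg 0.01 F [ 0.31 -0.13 -0.11] w -0.002
need units [-0.043 -0.005  0.255]
```

```bash
python3 -m crank '[{"angular":[0,0,0],"delta_pos":[-0.04,0,0.07],"gripper":0},{"angular":[0,0,0],"delta_pos":[0,0,0.07],"gripper":0},{"angular":[0,0,0],"delta_pos":[0,0,0.07],"gripper":0},{"angular":[0,0,0],"delta_pos":[0,0,0.03],"gripper":0},{"angular":[0,0,0],"delta_pos":[0,0,0],"gripper":0}]'; python3 w.py -41 0 73
```

```text
time: 6.4
tool_pos: [0.5656, 0.1377, 0.0905]
tool_rot: [0.0, 0.991, 0.135, -0.0]
contact_force: [-2.3, -0.4, 1.5]
gripper_width: -0.001
t 6.4 tip local mm [-41.   -0.1  73.5] z [-0. -0. -1.] yaw err deg 0.01 F [-2.34 -0.44  1.54] w -0.001
need units [ 0.    -0.004  0.015]
```

```bash
python3 -m crank '[{"angular":[0,0,0],"delta_pos":[0,0,0.03],"gripper":0},{"angular":[0,0,0],"delta_pos":[0,0,0.03],"gripper":0},{"angular":[0,0,0],"delta_pos":[0,0,0],"gripper":0}]'; python3 w.py -41 0 73
```

```text
time: 6.78
tool_pos: [0.5657, 0.1377, 0.0901]
tool_rot: [0.0, 0.991, 0.135, -0.0]
contact_force: [-6.2, -1.7, 8.8]
gripper_width: 0.001
t 6.78 tip local mm [-40.9  -0.1  73.1] z [-0.001 -0.    -1.   ] yaw err deg 0.02 F [-6.17 -1.67  8.79] w 0.001
need units [-0.003 -0.005  0.002]
```

The hatch is on its stop: the tip no longer advances and the force has risen to about 9 N. Now a fast retreat up and to the front.

```bash
python3 -m crank '[{"angular":[0,0,0],"delta_pos":[-0.5,0,-1],"gripper":0},{"angular":[0,0,0],"delta_pos":[-1,0,-1],"gripper":0},{"angular":[0,0,0],"delta_pos":[-1,0,-1],"gripper":0},{"angular":[0,0,0],"delta_pos":[-1,0,-1],"gripper":0},{"angular":[0,0,0],"delta_pos":[-0.5,0,0],"gripper":0}]'; python3 w.py -41 0 73;  cat > look.py <<'E'
import cv2,numpy as np,sys
from plant import *
a=[]
for n,(u,v) in (("top",(264,195)),("scene",(257,180))):
    im=grab_frame(n)[v-50:v+50,u-50:u+50,::-1]; a.append(cv2.resize(im,(400,400),interpolation=cv2.INTER_CUBIC))
cv2.imwrite(f"pics/{sys.argv[1]}.png",np.hstack(a))
E
python3 look.py pop
```

```text
time: 7.4
tool_pos: [0.4507, 0.1056, 0.2118]
tool_rot: [0.0, 0.991, 0.135, 0.003]
contact_force: [1.2, 0.6, 0.3]
gripper_width: 0.0
t 7.4 tip local mm [-160.1   -0.4  194.8] z [ 0.007  0.001 -1.   ] yaw err deg 0.01 F [1.19 0.58 0.32] w 0.0
need units [ 3.945 -0.016  4.085]
```

View pics/pop.png

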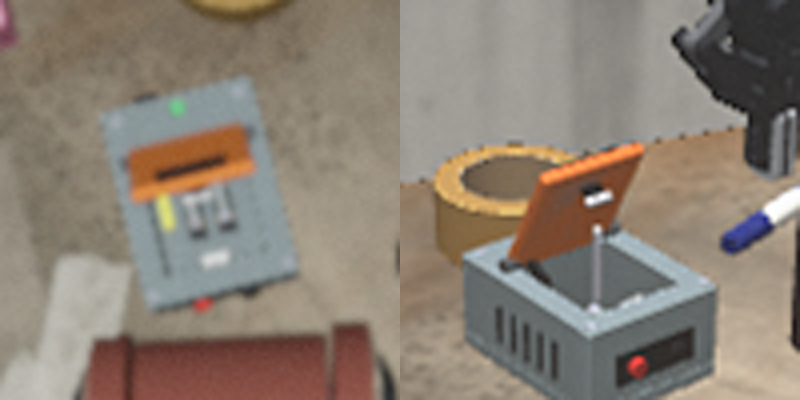

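```bash
python3 -m crank '[{"angular":[0,0,0],"delta_pos":[0,0,0],"gripper":0},{"angular":[0,0,0],"delta_pos":[0,0,0],"gripper":0},{"angular":[0,0,0],"delta_pos":[0,0,0],"gripper":0},{"angular":[0,0,0],"delta_pos":[0,0,0],"gripper":0},{"angular":[0,0,0],"delta_pos":[0,0,0],"gripper":0},{"angular":[0,0,0],"delta_pos":[0,0,0],"gripper":0},{"angular":[0,0,0],"delta_pos":[0,0,0],"gripper":0},{"angular":[0,0,0],"delta_pos":[0,0,0],"gripper":0},{"angular":[0,0,0],"delta_pos":[0,0,0],"gripper":0},{"angular":[0,0,0],"delta_pos":[0,0,0],"gripper":0},{"angular":[0,0,0],"delta_pos":[0,0,0],"gripper":0},{"angular":[0,0,0],"delta_pos":[0,0,0],"gripper":0}]'
python3 - <<'E'
import cv2
from plant import *
im=grab_frame("scene")[150:240,210:300,::-1]; cv2.imwrite("pics/ajar.png",cv2.resize(im,(600,600),interpolation=cv2.INTER_CUBIC))
E
python3 w.py -50 0 128
```

```text
time: 9.0
tool_pos: [0.4501, 0.1056, 0.2087]
tool_rot: [0.0, 0.991, 0.135, -0.0]
contact_force: [0.0, -0.5, -0.2]
gripper_width: 0.003
t 9.05 tip local mm [-1.609e+02 -1.000e-01  1.917e+02] z [-0.  0. -1.] yaw err deg 0.01 F [ 0.15 -0.24  0.67] w 0.004
need units [ 3.698e+00 -3.000e-03  2.124e+00]
```

View pics/ajar.png

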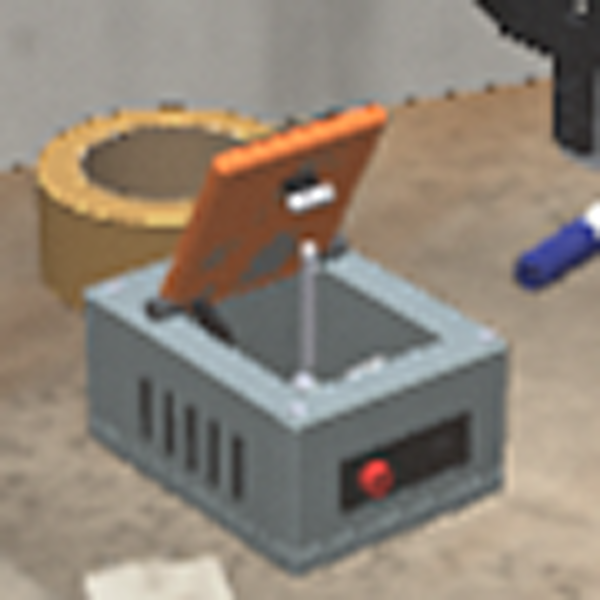

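It stayed ajar without help for 1.6 s or more (scene view: free edge at about (255,170)). Now I lower the tip in front of the edge and push.

```bash
python3 -m crank '[{"angular":[0,0,0],"delta_pos":[0.6,0,0.6],"gripper":0},{"angular":[0,0,0],"delta_pos":[0.7,0,0.8],"gripper":0},{"angular":[0,0,0],"delta_pos":[0.8,0,0.72],"gripper":0},{"angular":[0,0,0],"delta_pos":[0.8,0,0],"gripper":0},{"angular":[0,0,0],"delta_pos":[0.8,0,0],"gripper":0},{"angular":[0,0,0],"delta_pos":[0,0,0],"gripper":0}]'; python3 w.py 10 0 128
```

```text
time: 9.8
tool_pos: [0.5579, 0.1354, 0.1451]
tool_rot: [0.0, 0.991, 0.135, -0.0]
contact_force: [-0.9, 0.4, 0.6]
gripper_width: 0.004
t 9.8 tip local mm [-49.   -0.2 128.1] z [-0. -0. -1.] yaw err deg 0.02 F [-0.91  0.4   0.6 ] w 0.004
need units [ 1.967 -0.006  0.003]
```

```bash
python3 -m crank '[{"angular":[0,0,0],"delta_pos":[0.4,0,0],"gripper":0},{"angular":[0,0,0],"delta_pos":[0.35,0,0],"gripper":0},{"angular":[0,0,0],"delta_pos":[0.3,0,0],"gripper":0},{"angular":[0,0,0],"delta_pos":[0.3,0,0],"gripper":0},{"angular":[0,0,0],"delta_pos":[0.3,0,0],"gripper":0},{"angular":[0,0,0],"delta_pos":[0.3,0,0],"gripper":0},{"angular":[0,0,0],"delta_pos":[0,0,0],"gripper":0}]'; python3 w.py 36 0 128; python3 look.py push1
```

```text
time: 10.68
tool_pos: [0.6181, 0.1521, 0.1523]
tool_rot: [-0.001, 0.991, 0.135, 0.006]
contact_force: [-2.1, 1.3, 17.5]
gripper_width: -0.0
t 10.68 tip local mm [ 13.6  -0.2 135.3] z [ 0.011  0.003 -1.   ] yaw err deg 0.02 F [-2.06  1.26 17.54] w -0.0
need units [ 0.742 -0.007  0.252]
```

View pics/push1.png

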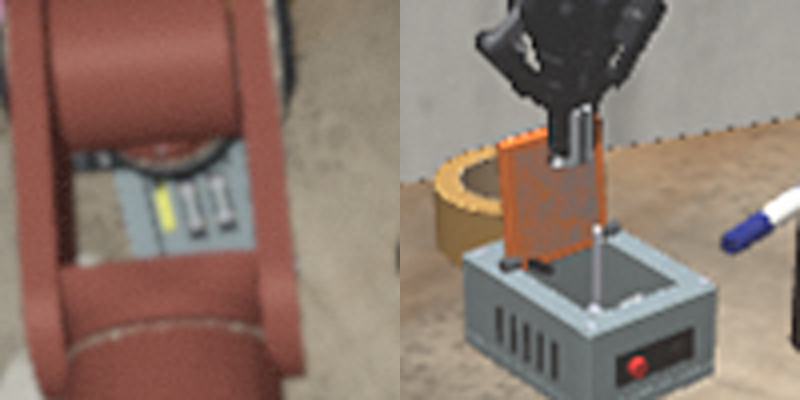

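The tip has caught on the hatch's latch piece, with 17 N upward. I'll raise it to sit above the catch and carry on pushing on the edge.

```bash
python3 -m crank '[{"angular":[0,0,0],"delta_pos":[0,0,-0.2],"gripper":0},{"angular":[0,0,0],"delta_pos":[0,0,-0.18],"gripper":0},{"angular":[0,0,0],"delta_pos":[0,0,0],"gripper":0}]'; python3 w.py 36 0 138; python3 look.py push2
```

```text
time: 11.15
tool_pos: [0.6133, 0.1508, 0.1563]
tool_rot: [0.0, 0.991, 0.135, -0.0]
contact_force: [-1.0, 0.7, 0.0]
gripper_width: -0.001
t 11.15 tip local mm [ 8.500e+00 -1.000e-01  1.393e+02] z [-0. -0. -1.] yaw err deg 0.01 F [-1.01  0.69  0.03] w -0.001
need units [ 0.917 -0.005  0.042]
```

View pics/push2.png

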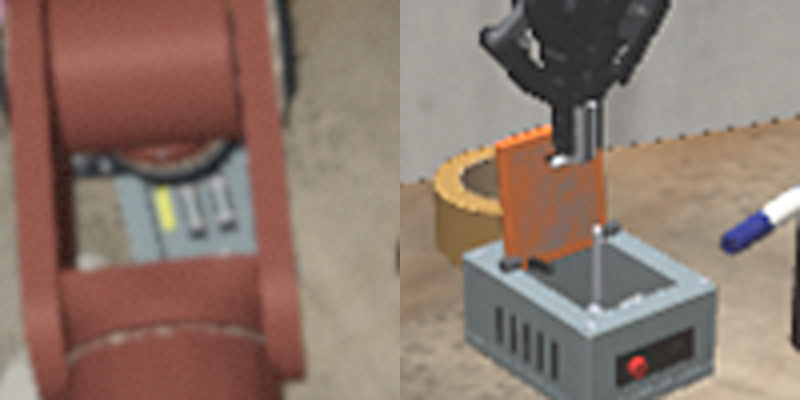

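```bash
python3 -m crank '[{"angular":[0,0,0],"delta_pos":[0.25,0,0],"gripper":0},{"angular":[0,0,0],"delta_pos":[0.25,0,0],"gripper":0},{"angular":[0,0,0],"delta_pos":[0.2,0,0],"gripper":0},{"angular":[0,0,0],"delta_pos":[0.2,0,0.05],"gripper":0},{"angular":[0,0,0],"delta_pos":[0.15,0,0.1],"gripper":0},{"angular":[0,0,0],"delta_pos":[0,0,0],"gripper":0}]'; python3 w.py 44 0 136; python3 look.py push3
```

```text
time: 12.0
tool_pos: [0.6436, 0.1592, 0.1525]
tool_rot: [0.0, 0.991, 0.135, -0.001]
contact_force: [-3.9, -1.2, 3.8]
gripper_width: 0.003
t 12.0 tip local mm [ 3.990e+01 -1.000e-01  1.355e+02] z [-0.002 -0.001 -1.   ] yaw err deg 0.02 F [-3.92 -1.24  3.85] w 0.003
need units [ 0.135 -0.004 -0.018]
```

View pics/push3.png

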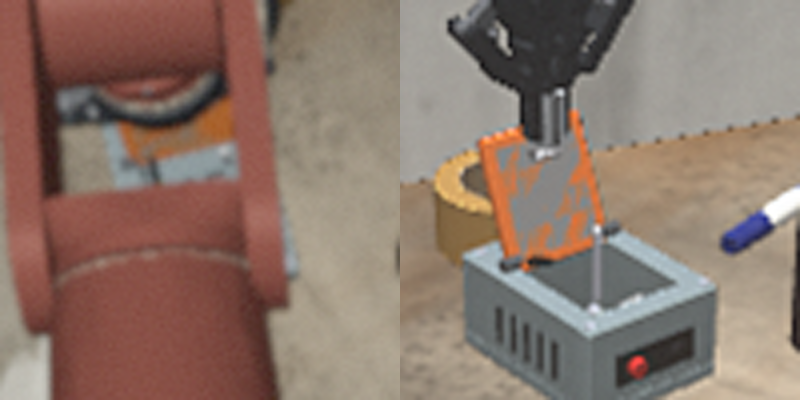

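```bash
python3 -m crank '[{"angular":[0,0,0],"delta_pos":[0.1,0,0],"gripper":0},{"angular":[0,0,0],"delta_pos":[0.1,0,0],"gripper":0},{"angular":[0,0,0],"delta_pos":[0,0,0],"gripper":0},{"angular":[0,0,0],"delta_pos":[0,0,0],"gripper":0},{"angular":[0,0,0],"delta_pos":[0,0,0],"gripper":0}]'; python3 w.py 44 0 136
```

```text
time: 12.72
tool_pos: [0.6451, 0.1597, 0.1521]
tool_rot: [0.001, 0.991, 0.135, -0.007]
contact_force: [-19.8, -5.8, 13.0]
gripper_width: 0.003
t 12.72 tip local mm [ 4.120e+01 -1.000e-01  1.351e+02] z [-0.013 -0.004 -1.   ] yaw err deg 0.03 F [-19.79  -5.82  12.96] w 0.003
need units [ 0.092 -0.003 -0.033]
```

It's on the stop: the force rises to about 20 N with no further travel. Now back off.

```bash
python3 -m crank '[{"angular":[0,0,0],"delta_pos":[-0.3,0,-0.1],"gripper":0},{"angular":[0,0,0],"delta_pos":[-0.6,0,-0.4],"gripper":0},{"angular":[0,0,0],"delta_pos":[-1,0,-1],"gripper":0},{"angular":[0,0,0],"delta_pos":[-1,0,-1],"gripper":0},{"angular":[0,0,0],"delta_pos":[-1,0,-1],"gripper":0},{"angular":[0,0,0],"delta_pos":[-1,0,0],"gripper":0},{"angular":[0,0,0],"delta_pos":[-1,0,0],"gripper":0},{"angular":[0,0,0],"delta_pos":[-1,0,0],"gripper":0},{"angular":[0,0,0],"delta_pos":[0,0,0],"gripper":0},{"angular":[0,0,0],"delta_pos":[0,0,0],"gripper":0},{"angular":[0,0,0],"delta_pos":[0,0,0],"gripper":0},{"angular":[0,0,0],"delta_pos":[0,0,0],"gripper":0}]'; python3 w.py 44 0 136;python3 look.py open1; python3 -m crank '[{"angular":[0,0,0],"delta_pos":[0,0,0],"gripper":0},{"angular":[0,0,0],"delta_pos":[0,0,0],"gripper":0},{"angular":[0,0,0],"delta_pos":[0,0,0],"gripper":0},{"angular":[0,0,0],"delta_pos":[0,0,0],"gripper":0},{"angular":[0,0,0],"delta_pos":[0,0,0],"gripper":0},{"angular":[0,0,0],"delta_pos":[0,0,0],"gripper":0},{"angular":[0,0,0],"delta_pos":[0,0,0],"gripper":0},{"angular":[0,0,0],"delta_pos":[0,0,0],"gripper":0}]'; python3 look.py open2
python3 - <<'E'
from h import *
im=[grab_frame(n) for n in("top","scene")]
cv2.imwrite("pics/fin.png",cv2.resize(np.vstack(im)[:,:,::-1],(400,600),interpolation=cv2.INTER_AREA))
# expected edge pixel for angles
p=np.load("p.npy");p[2]=.27
for a in(1.65,1.8,1.95):
    L=[[.028-.08*np.cos(a)-z*np.sin(a)*-1,y,.07+.08*np.sin(a)+z*np.cos(a)] for z in(-.001,) for y in(-.038,.038)]
    print(a,np.round((proj("scene",box(p,L))-[207,130])*4+400*np.array([1,0])))
a=cv2.imread("pics/open1.png").astype(int);b=cv2.imread("pics/open2.png").astype(int);print(abs(a-b)[:,400:].mean())
E
```

```text
time: 14.22
tool_pos: [0.4505, 0.1058, 0.2569]
tool_rot: [-0.0, 0.991, 0.135, -0.0]
contact_force: [-1.0, 0.1, -0.1]
gripper_width: 0.001
t 14.22 tip local mm [-1.604e+02 -2.000e-01  2.399e+02] z [-0. -0. -1.] yaw err deg 0.02 F [-0.96  0.15 -0.05] w 0.001
need units [ 6.816e+00 -2.000e-03  3.460e+00]
time: 15.32
tool_pos: [0.45, 0.1057, 0.257]
tool_rot: [-0.0, 0.991, 0.135, -0.0]
contact_force: [-0.4, 0.0, -0.2]
gripper_width: 0.0
1.65 [[597. 111.]
 [496. 142.]]
1.8 [[585. 107.]
 [485. 138.]]
1.95 [[574. 106.]
 [474. 137.]]
1.008575
```

View pics/open2.png

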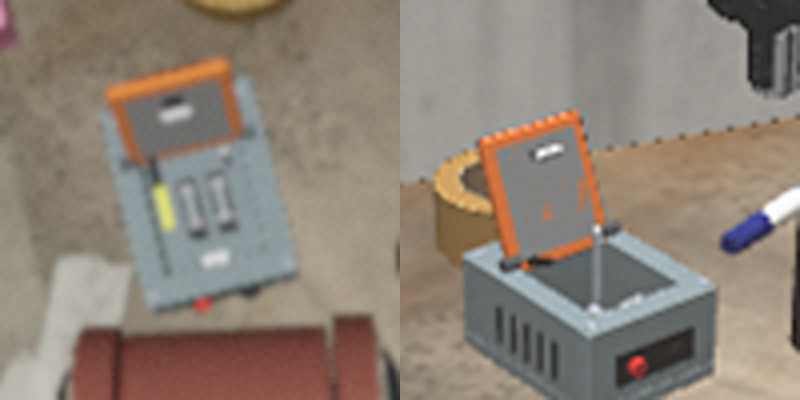

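View pics/fin.png

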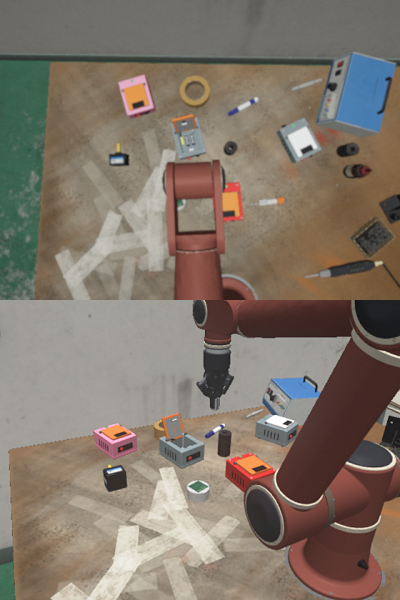

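```bash
python3 -c "
import cv2
a=cv2.imread('pics/open1.png').astype(int);b=cv2.imread('pics/open2.png').astype(int);d=abs(a-b)
print(d[100:260,470:610].mean(), d[300:,400:].mean(), d[100:260,470:610].max())
from plant import *
print(job_done(), state()['time'])"
```

```text
0.8982738095238095 0.9075083333333334 5
the job is handed in; nothing more can be done
the job is handed in; nothing more can be done
```

I pressed the orange hatch's pad once to its stop, let it pop, then pushed the hatch back onto its stop and left it standing open. The job was handed in at about 15.5 s; there is no verdict yet.

- **Press:** The fingertip stopped moving at about 9 N. After I pulled it away, the hatch popped up and still stood ajar in a picture taken about 1.6 s after the first one that showed it popped.
- **Push back:** On the first push the fingertip caught on the latch piece on the hatch's underside, with about 17 N upward. I raised it about 10 mm and went on. The hatch then reached its stop, where the force rose to about 20 N with no further travel.
- **Angle check:** The fingertip position at the stop gives about 1.93 rad. The camera reading was less exact, between about 1.8 and 1.95.
- **Last pictures:** With the arm withdrawn, two pictures about 1 s apart show the hatch unchanged, with only image noise between them. The white hatch is closed. The gearhead, bush and deburrer look unmoved in the top view. The arm partly hides the tin there, but the scene camera shows it in place.

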